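# Sweep up the loose nuts and bring their jar round on the fastener carousel

### The arm

A 6-joint arm with a two-finger parallel gripper is mounted at the origin on the work surface. World frame = base frame: x ahead of the robot, y to its left, z up, the work surface at z = 0. Lengths are in m, angles in rad, forces in N, time in s.
With the tool pointing down it reaches from about 0.25 to 0.775 m from the base axis. Payload 4 kg.
Tool frame: the origin (TCP) lies on the centre line of the jaws, within the pads' length; the fingertips stand 25 mm ahead of it and the grasp point (between the pads) lies 6 mm ahead of it; z points along the fingers, y is the direction in which the jaws open and shut (so a half turn about z gives the same grasp; the last joint's range is limited). The gripper opens to 94 mm and grips with 3 to 60 N. Pads are 16 mm wide; open, the fingers measure 119 mm over their backs; the gripper's body (75 mm by 177 mm) begins 78 mm behind the grasp point.
Start: joints at [-1.221, 0.087, 1.371, -0, 1.684, -0.103], TCP at [0.241, -0.495, 0.231] pointing down, gripper open.
Joint ranges: [-3.1, 3.1], [-0.76, 2.03], [0.27, 2.55], [-1.08, 4.22], [0.17, 2.65], [-2.57, 2.57]. Speed limits (rad/s): [2.79, 2.79, 3.14, 3.14, 3.14, 3.14].

### API

Orientations are given as a rotation vector (axis times angle).
In Python, from workcell import * gives the robot as it stands.
- The arm moves only by the tool apply_moves, never from a script. Its arguments are lists of equal length, an entry for each row: "gripper": the closure, from -1 (fully open) to 1 (shut), so that 0 is half open; "travel": the shift along the tool's x, y, z in mm, a list of three; "turn": the turn about the tool's z in rad. In form: {"gripper": [gripper, ...], "travel": [[dx, dy, dz], ...], "turn": [turn, ...]}. A call has exactly 10 rows; each row shifts and turns the pose as measured when the row begins, along the tool's axes as they then stand; what a row does not reach is not made up. A row lasts 1/8 s, in which the tool goes at most 62.5 mm and 10.7 degrees, less where a joint would pass 70% of its speed; a pose out of reach is approached as far as the arm can. A call is refused whole if a number of a shift passes 62.5 or a number of a turn 0.188, either way. A call with a gripper value outside its range is refused whole. The fingers move at their own pace and stop on an object; the grip force is fixed at half the most. Time passes only in rows, so rows that do not move let the fingers close, or fill a call up. It gives the time, the measured TCP pose, the force and the opening at its end, in the units of the state.
- sense(): the state, without advancing time (a new reading comes with each control period).
- grab_frame(name): name is "scene" or "top" or "wrist"; returns a dict with "frame" (384x512x3 uint8, red, green, blue), "fx", "fy", "cx", "cy" (pixels), "dist_coeffs" ([k1, k2, p1, p2, k3] as OpenCV has them; the pictures are not rectified), "pose" (4x4, takes a point from camera to world coordinates). Camera axes: x right, y up, looking along -z (the intrinsics and any distortion apply to the point x, -y, -z); pixel columns grow to the right and rows downward; lengths in m; the calibration is good to about 2 mm. A picture is of the moment at which its call begins. There is no depth.
- sign_off(): hands the job in, once; it reports no verdict.
The state is a dict: "time": time; "joints": joint angles; "qvel": joint speeds; "joint_torque": joint torques, N m; "eef_pos": TCP position; "orientation": TCP orientation; "force": force on the tool from outside, world axes, zero at the start; "ft_torque": the same for the moment, N m; "gripper_width": finger opening in m.
Only numpy, scipy, OpenCV 4.12 (cv2) and the standard library are available. Lean on these libraries where they do the work, as an engineer would, in place of code of your own. Each camera call takes 0.05 s, during which the arm holds its last target.

### The job

The loose hex nuts are to go back in their jar: with the bench brush sweep all five into the shop pan, wholly inside it, without touching them with your fingers, and put the brush back down on the bench, clear of the pan. Then turn the fastener carousel gently until the one open jar (the one without a lid) faces straight to the front of the carousel's base, and hold the carousel still there for your mate to tip the pan in: finish while still holding it, by its knob, deck or a lidded jar, with your hand clear of the open jar. Leave everything else on the bench where it is.

Things in the scene. Friction and masses are not known exactly. Their poses are not given: they have to be found in the camera images.
- carousel: Fixed base of the revolving fastener carousel: a square dark steel plate, 280 x 280 x 10 mm; origin at the centre of its underside, z up. The turntable's vertical axis passes through the origin. The base's -x axis points to its front, the side that looks to the robot (turned by up to 0.2 rad).
- turntable: Revolving deck, 260 mm across, top 34 mm above the bench; turns endlessly either way, light bearing friction, stays where left. Fixed on it 92 mm from the axis, 60 degrees apart: six clear jars 56 mm across (five with round steel lids, tops 119 mm above the bench; one open, rim at 112 mm). Origin on the axis, 22 mm above the bench; z up; its -x axis points from the axis to the open jar.
- open_jar (a point): Centre of the one jar without a lid (the nut jar, a few nuts in it): 56 mm across, 78 mm tall, standing on the deck; this point is half-way up it, 79 mm above the bench, and turns with the turntable.
- front_spot (a point): Fixed point over the middle of the front of the carousel's base, 92 mm from the axis towards the base's front and 79 mm above the bench: where the centre of the open jar is when that jar faces front.
- knob (a point): Centre of the round black knob on the carousel's 16 mm centre post, on the turntable's axis and turning with it: 36 mm across, 32 mm tall, its middle 150 mm above the bench. The jars around it leave 64 mm of free radius and are lower (119 mm).
- pan: Fixed metal shop pan, open on top and at its mouth. Inside 300 mm wide (its x), 150 mm deep (its y); floor 3 mm thick; side and back walls 3 mm thick, 35 mm high (sides 20 mm high near the mouth). Origin on the bench under the middle of the floor; mouth at y = -0.075 m, back wall at y = +0.075 m, handle behind. In the first 25 mm the lip rises as a ramp from bench to floor.
- pan_mouth (a point): Middle of the pan's lip, at bench level; same axes as the pan (its +y leads into the pan).
- brush_mid (a point): Loose bench brush, 0.25 kg, standing on its stiff bristles. This point: middle of the head's wooden back, 50 mm above the bristle tips. Head along its x axis: back 210 mm long, 40 mm wide (y), from 40 to 60 mm above the tips; bristles 200 x 36 mm below it. A handle 25 mm thick goes on from the head's -x end for 115 mm, 50 mm above the tips. z up.
- nut0: Loose steel hex nut 1 of 5: 30 mm across the flats, 35 mm across the corners, 16 mm thick, 64 g, lying flat on the bench in front of the pan's mouth; origin at the centre of its underside.
- nut1: Loose steel hex nut 2 of 5: 30 mm across the flats, 35 mm across the corners, 16 mm thick, 64 g, lying flat on the bench in front of the pan's mouth; origin at the centre of its underside.
- nut2: Loose steel hex nut 3 of 5: 30 mm across the flats, 35 mm across the corners, 16 mm thick, 64 g, lying flat on the bench in front of the pan's mouth; origin at the centre of its underside.
- nut3: Loose steel hex nut 4 of 5: 30 mm across the flats, 35 mm across the corners, 16 mm thick, 64 g, lying flat on the bench in front of the pan's mouth; origin at the centre of its underside.
- nut4: Loose steel hex nut 5 of 5: 30 mm across the flats, 35 mm across the corners, 16 mm thick, 64 g, lying flat on the bench in front of the pan's mouth; origin at the centre of its underside.
- brush: The same brush; origin at the bristle tips below the middle of the head.
- tape_measure: Closed tape measure, 70 x 42 x 62 mm. Leave it alone. Origin at its underside.
- spray_can: Grey spray can, 54 mm across, 170 mm tall. Leave it alone. Origin at its underside.
- mug: White mug, 82 mm across, 95 mm tall. Leave it alone. Origin at its underside.
- glue_bottle: White glue bottle, 48 mm across, 140 mm tall. Leave it alone. Origin at its underside.
- hammer: Hammer lying on the bench at the right, handle along its x axis. Leave it alone. Origin at its underside.
- wrench: Wrench lying on the bench in front of the carousel, along its x axis. Leave it alone. Origin at its underside.
- screw_box: Closed cardboard box of screws, 90 x 60 x 45 mm, near the robot. Leave it alone. Origin at its underside.

How it is judged:
By the outcome, as a careful person would: the job done as asked, in the order asked, and still so for the second after the job is handed in, while the arm keeps its last pose, push and grip.
It also fails if it takes over 64 s, if anything falls off the work surface, if the arm or the gripper's body presses on something with over 40 N, if the wrist force passes 120 N, or if a joint passes its speed limit or range.

## Working session

There is one attempt and no reset: what is moved stays moved. The work goes in short steps, Python scripts to look and compute and a tool call to move; the robot and the scene stay as the last step left them, time stands still between calls to the robot, and variables do not carry over. Pictures are saved under pics/ and viewed, and the job is handed in when it is done.

Besides the shell and the picture viewer there is one more tool, called after "Emit:" as a command line: name --pt "numbers of a row" for each row, then --argument value for the rest. apply_moves: Moves the arm, as the interface text tells. Its arguments: {"type":"object","properties":{"gripper":{"type":"array"},"travel":{"type":"array"},"turn":{"type":"array"}},"required":["gripper","travel","turn"]}

```bash
mkdir -p pics; ls; cat > h.py <<'E'
from workcell import *
import numpy as np, cv2, json
from scipy.spatial.transform import Rotation as R
def snap(name,fn):
    f=grab_frame(name)
    cv2.imwrite(f'pics/{fn}.png',f['frame'][:,:,::-1])
    np.savez(f'pics/{fn}.npz',**{k:np.array(v) for k,v in f.items()})
def load(fn): return dict(np.load(f'pics/{fn}.npz'))
def ray(f,u,v):
    K=np.array([[f['fx'],0,f['cx']],[0,f['fy'],f['cy']],[0,0,1]],float)
    p=cv2.undistortPoints(np.array([[[u,v]]],float),K,np.array(f['dist_coeffs'],float))[0,0]
    d=np.array([p[0],-p[1],-1.0]); P=np.array(f['pose'])
    return P[:3,3],P[:3,:3]@d
def at(f,u,v,z):
    o,d=ray(f,u,v); return (o+d*(z-o[2])/d[2])
def proj(f,X):
    K=np.array([[f['fx'],0,f['cx']],[0,f['fy'],f['cy']],[0,0,1]],float)
    P=np.array(f['pose']); X=np.atleast_2d(X)
    c=(X-P[:3,3])@P[:3,:3]; c=c*[1,-1,-1]
    return cv2.projectPoints(c.reshape(-1,1,3),np.zeros(3),np.zeros(3),K,np.array(f['dist_coeffs'],float))[0].reshape(-1,2)
def crop(fn,x0,y0,x1,y1,s,out):
    im=cv2.imread(f'pics/{fn}.png')[y0:y1,x0:x1]
    cv2.imwrite(f'pics/{out}.png',cv2.resize(im,None,fx=s,fy=s,interpolation=cv2.INTER_CUBIC))
def st():
    s=sense(); print({k:np.round(s[k],4).tolist() for k in ('time','joints','eef_pos','orientation','force','gripper_width')}); 
    print(np.round(R.from_rotvec(s['orientation']).as_matrix(),3).tolist()); return s
E
python3 - <<'E'
from h import *
snap('top','top0'); snap('scene','scene0'); snap('wrist','wrist0'); st()
for n in ('top0','scene0'):
    f=load(n); print(n,f['fx'],f['cx'],f['cy'],f['dist_coeffs'],np.round(f['pose'],3).tolist())
E
```

```text
pics
{'time': 0.15, 'joints': [-1.2211, 0.0878, 1.3719, -0.0, 1.6836, -0.1031], 'eef_pos': [0.2405, -0.4942, 0.2296], 'orientation': [-3.0598, -0.7048, 0.0004], 'force': [-0.246, 0.5946, -0.1365], 'gripper_width': 0.0942}
[[0.899, 0.437, -0.001], [0.437, -0.899, 0.002], [0.0, -0.002, -1.0]]
top0 444.5787105226772 254.39164512917145 194.8723003872058 [0.01086149 0.         0.         0.         0.        ] [[-0.024, 0.992, -0.12, 0.367], [-1.0, -0.024, 0.002, -0.093], [-0.001, 0.12, 0.993, 1.52], [0.0, 0.0, 0.0, 1.0]]
scene0 446.212118034576 258.06984340332167 192.96807613580145 [-0.05524974  0.          0.          0.          0.        ] [[-0.835, -0.473, 0.282, 0.917], [0.55, -0.711, 0.438, 0.523], [-0.007, 0.521, 0.854, 1.261], [0.0, 0.0, 0.0, 1.0]]
```

View pics/top0.png

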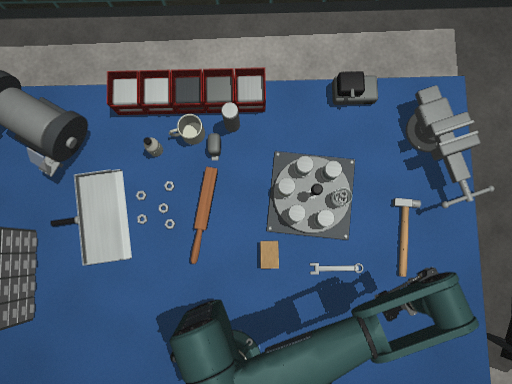

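View pics/scene0.png

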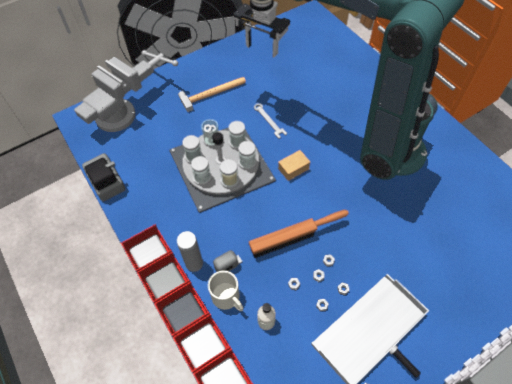

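View pics/wrist0.png

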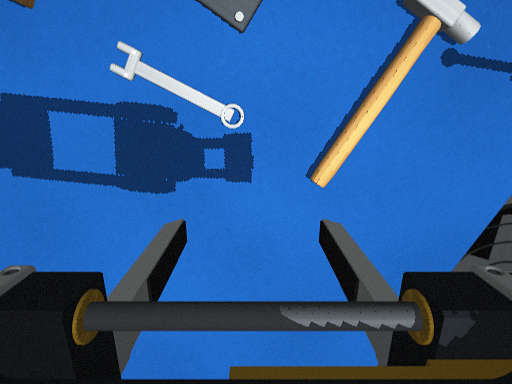

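The top view shows the pan at (104,217) with its mouth to the right. The nuts are at about (141,195), (169,185), (164,208), (142,219) and (170,224). The brush runs from (210,168) to (195,260), and the carousel is at (317,190) with its open jar at (341,197). I'll enlarge these areas next.

```bash
python3 - <<'E'
from h import *
crop('top0',50,150,230,280,4.4,'c1'); crop('top0',255,140,365,245,5.6,'c2')
E
```

```text
(no output)
```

View pics/c1.png

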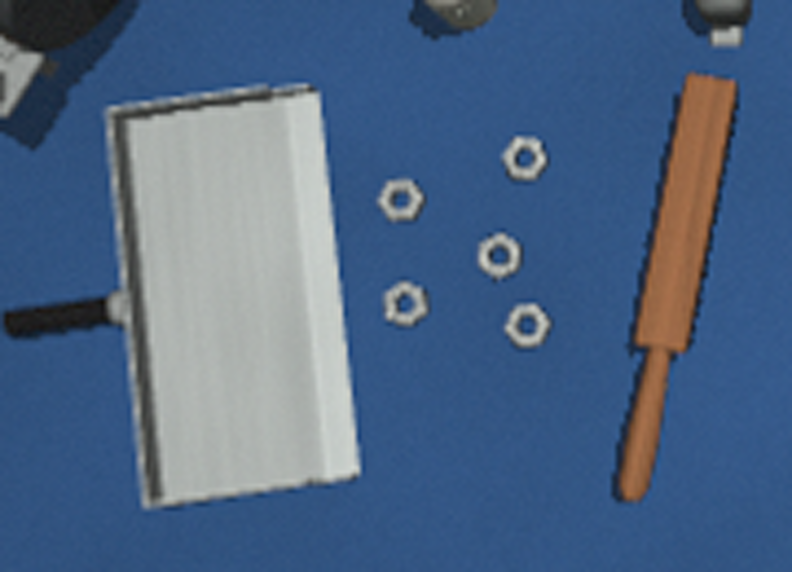

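View pics/c2.png

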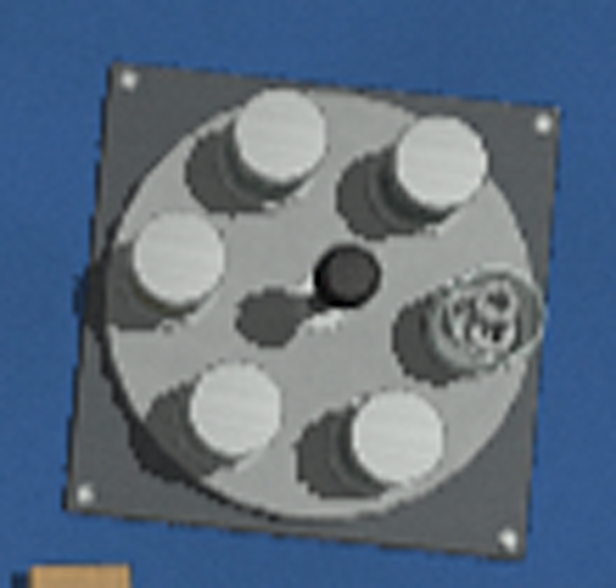

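```bash
python3 - <<'E'
from h import *
f=load('top0')
def a(u,v,z,c): 
    s,x,y={1:(4.4,50,150),2:(5.6,255,140)}[c]
    return at(f,x+(u+.5)/s-.5,y+(v+.5)/s-.5,z)
print('pan lip',[np.round(a(*p,.001,1)[:2],4).tolist() for p in ((340,285),(320,95),(360,474))])
print('pan back corners',[np.round(a(*p,.035,1)[:2],4).tolist() for p in ((107,108),(147,508))])
print('pan lip corners',[np.round(a(*p,.02,1)[:2],4).tolist() for p in ((318,88),(359,478))])
for p in ((400,200),(525,158),(499,256),(405,304),(527,326)): print('nut',np.round(a(*p,.016,1),4))
for p in ((686,74),(737,83),(688,353),(635,346)): print('brush',np.round(a(*p,.06,1),4))
for p in ((660,350),(632,497),(700,300)): print('handle',np.round(a(*p,.0625,1),4))
cs=np.array([a(*p,.01,2)[:2] for p in ((112,64),(557,106),(523,558),(66,512))]);print('base',np.round(cs,4).tolist(),cs.mean(0),np.linalg.norm(np.roll(cs,-1,0)-cs,axis=1))
e=(cs[2]-cs[1])+(cs[3]-cs[0]); print('front dir ang',np.arctan2(e[1],e[0]))
e2=(cs[3]-cs[2])+(cs[0]-cs[1]); print('side', np.arctan2(e2[1],e2[0]), 'should be front-90')
L=np.array([a(*p,.119,2)[:2] for p in ((280,135),(440,163),(179,260),(235,410),(397,438))]);print(L,'pairs mid',(L[0]+L[4])/2,(L[1]+L[3])/2)
print('open',a(490,318,.112,2), 'knob',a(348,276,.166,2))
E
```

```text
pan lip [[0.4937, 0.3423], [0.6439, 0.3595], [0.3477, 0.3254]]
pan back corners [[0.6315, 0.5125], [0.3269, 0.475]]
pan lip corners [[0.646, 0.3555], [0.345, 0.3209]]
nut [0.5572 0.2923 0.016 ]
nut [0.5877 0.1956 0.016 ]
nut [0.5119 0.2157 0.016 ]
nut [0.4766 0.2879 0.016 ]
nut [0.4573 0.1942 0.016 ]
brush [0.6426 0.0652 0.06  ]
brush [0.6347 0.0267 0.06  ]
brush [0.4317 0.066  0.06  ]
brush [0.4378 0.1054 0.06  ]
handle [0.4343 0.0865 0.0625]
handle [0.3267 0.1081 0.0625]
handle [0.4708 0.0564 0.0625]
base [[0.7004, -0.169], [0.6672, -0.4424], [0.3907, -0.4078], [0.4249, -0.133]] [ 0.54580181 -0.2880486 ] [0.2754067  0.27872647 0.27688473 0.27778579]
front dir ang 3.0143036912801278
side 1.4483874216749972 should be front-90
[[ 0.63259351 -0.25823153]
 [ 0.61413062 -0.34883257]
 [ 0.5619136  -0.19818012]
 [ 0.47577927 -0.22693407]
 [ 0.45778422 -0.31751643]] pairs mid [ 0.54518886 -0.28787398] [ 0.54495495 -0.28788332]
open [ 0.52526612 -0.37447281  0.112     ] knob [ 0.54424711 -0.28698565  0.166     ]
```

The measurements hold up. The carousel centre agrees three ways at about (0.545,-0.288), the pan is 153 mm deep as measured, and the brush head is 208 mm long. To reach the front, the open jar has to turn about -1.50 rad in the world frame. I'll write a planner that converts world goals to tool-axis rows.

```bash
cat >> h.py <<'E'
def yaw_of(s): 
    m=R.from_rotvec(s['orientation']).as_matrix(); return np.arctan2(m[1,0],m[0,0])
def plan(tgt,yaw=None,n=10,tail=0):
    s=sense(); p=np.array(s['eef_pos']); m=R.from_rotvec(s['orientation']).as_matrix(); y0=yaw_of(s)
    yaw=y0 if yaw is None else yaw
    dy=(yaw-y0); d=(np.array(tgt)-p)
    rows=[];turns=[]
    for i in range(n):
        mm=R.from_rotvec([0,0,dy*i/n]).as_matrix()@m
        rows.append([round(float(v)) if abs(v)>=3 else round(float(v),1) for v in mm.T@(d/n)*1000]); turns.append(round(-dy/n,3))
    print('pos',np.round(p,4),'yaw',round(y0,3),'d',np.round(d*1000,1),'dyaw',round(dy,3)); print(rows); print(turns)
M=np.array([.4957,.3425]); PA=.117
def pan2w(x,y): return M+x*np.array([np.cos(PA),np.sin(PA)])+y*np.array([-np.sin(PA),np.cos(PA)])
def w2pan(p): d=np.array(p[:2])-M; return np.array([d@[np.cos(PA),np.sin(PA)],d@[-np.sin(PA),np.cos(PA)]])
E
python3 -c "
from h import *
plan([.537,.066,.17],-.192,14)"
```

```text
pos [ 0.2405 -0.4942  0.2296] yaw 0.453 d [296.5 560.2 -59.6] dyaw -0.645
[[37, -27, 4], [35, -28, 4], [34, -30, 4], [33, -31, 4], [31, -33, 4], [29, -34, 4], [28, -36, 4], [26, -37, 4], [24, -38, 4], [23, -39, 4], [21, -40, 4], [19, -41, 4], [17, -42, 4], [15, -43, 4]]
[np.float64(0.046), np.float64(0.046), np.float64(0.046), np.float64(0.046), np.float64(0.046), np.float64(0.046), np.float64(0.046), np.float64(0.046), np.float64(0.046), np.float64(0.046), np.float64(0.046), np.float64(0.046), np.float64(0.046), np.float64(0.046)]
```

Emit:
apply_moves --gripper '[-1,-1,-1,-1,-1,-1,-1,-1,-1,-1]' --pt "37 -27 0" --pt "35 -28 0" --pt "34 -30 0" --pt "33 -31 0" --pt "31 -33 0" --pt "29 -34 0" --pt "28 -36 0" --pt "26 -37 0" --pt "24 -38 0" --pt "23 -39 0" --turn '[0.046,0.046,0.046,0.046,0.046,0.046,0.046,0.046,0.046,0.046]'

```text
time: 1.4
eef_pos: [0.4593, -0.0856, 0.2265]
orientation: [-3.135, 0.047, 0.006]
force: [0.7, -0.6, 0.2]
gripper_width: 0.0942
```

```bash
python3 -c "
from h import *
plan([.537,.066,.13],-.192,8)"
```

```text
pos [ 0.4593 -0.0856  0.2265] yaw -0.03 d [ 77.7 151.6 -96.5] dyaw -0.162
[[9, -19, 12], [9, -19, 12], [8, -20, 12], [8, -20, 12], [8, -20, 12], [7, -20, 12], [7, -20, 12], [6, -20, 12]]
[np.float64(0.02), np.float64(0.02), np.float64(0.02), np.float64(0.02), np.float64(0.02), np.float64(0.02), np.float64(0.02), np.float64(0.02)]
```

Emit:
apply_moves --gripper '[-1,-1,-1,-1,-1,-1,-1,-1,-1,-1]' --pt "9 -19 12" --pt "9 -19 12" --pt "8 -20 12" --pt "8 -20 12" --pt "8 -20 12" --pt "7 -20 12" --pt "7 -20 12" --pt "6 -20 12" --pt "0 0 0" --pt "0 0 0" --turn '[0.02,0.02,0.02,0.02,0.02,0.02,0.02,0.02,0,0]'

```text
time: 2.65
eef_pos: [0.537, 0.0743, 0.1248]
orientation: [-3.123, 0.296, 0.017]
force: [0.1, -0.4, -0.2]
gripper_width: 0.0939
```

```bash
python3 -c "
from h import *
snap('wrist','w1')
plan([.537,.066,.056],-.192,6)
f=load('w1'); print(np.round(proj(f,[[.6426,.0652,.06],[.6347,.0267,.06],[.4317,.066,.06],[.4378,.1054,.06]])))"
```

```text
pos [0.5369 0.0743 0.1247] yaw -0.189 d [  0.1  -8.3 -68.7] dyaw -0.003
[[0.4, 1.4, 11], [0.4, 1.4, 11], [0.4, 1.4, 11], [0.4, 1.4, 11], [0.4, 1.4, 11], [0.4, 1.4, 11]]
[np.float64(0.0), np.float64(0.0), np.float64(0.0), np.float64(0.0), np.float64(0.0), np.float64(0.0)]
[[238.  74.]
 [292.  75.]
 [282. 309.]
 [240. 310.]]
```

View pics/w1.png

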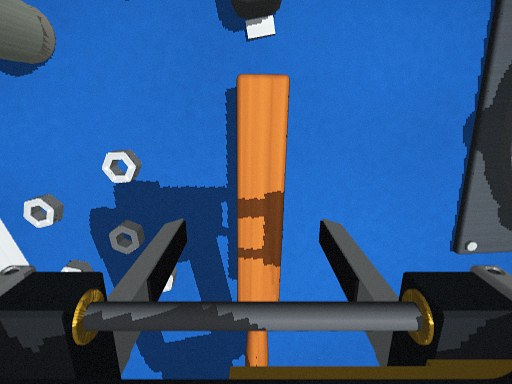

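The wrist view shows the brush head's top edge at u=238–289, v≈75, within about 3 px of the prediction. Both fingers are clear of it, so I'll descend and grasp.

Emit:
apply_moves --gripper '[-1,-1,-1,-1,-1,-1,-1,1,1,1]' --pt "0.4 4 3" --pt "0.4 4 10" --pt "0 0 14" --pt "0 0 14" --pt "0 0 14" --pt "0 0 12" --pt "0 0 0" --pt "0 0 0" --pt "0 0 0" --pt "0 0 0" --turn '[0,0,0,0,0,0,0,0,0,0]'

```text
time: 3.95
eef_pos: [0.5354, 0.0644, 0.054]
orientation: [-3.123, 0.299, 0.015]
force: [-0.0, 0.0, -0.3]
gripper_width: 0.0674
```

```bash
python3 -c "
from h import *
s=st()
plan([.537,.066,.056],-.192,6)"
```

```text
{'time': 3.95, 'joints': [0.0113, 0.172, 1.6362, 0.0057, 1.3422, 1.7718], 'eef_pos': [0.5354, 0.0644, 0.054], 'orientation': [-3.1226, 0.2993, 0.0145], 'force': [-0.043, 0.0043, -0.3256], 'gripper_width': 0.0674}
[[0.982, -0.19, -0.009], [-0.19, -0.982, 0.005], [-0.01, -0.004, -1.0]]
pos [0.5354 0.0644 0.054 ] yaw -0.191 d [1.6 1.6 2. ] dyaw -0.001
[[0.2, -0.3, -0.3], [0.2, -0.3, -0.3], [0.2, -0.3, -0.3], [0.2, -0.3, -0.3], [0.2, -0.3, -0.3], [0.2, -0.3, -0.3]]
[np.float64(0.0), np.float64(0.0), np.float64(0.0), np.float64(0.0), np.float64(0.0), np.float64(0.0)]
```

Emit:
apply_moves --gripper '[1,1,1,1,1,1,1,1,1,1]' --pt "0 0 0" --pt "0 0 0" --pt "0 0 0" --pt "0 0 0" --pt "0 0 0" --pt "0 0 0" --pt "0 0 -3" --pt "0 0 -4" --pt "0 0 -4" --pt "0 0 0" --turn '[0,0,0,0,0,0,0,0,0,0]'

```text
time: 5.2
eef_pos: [0.5348, 0.0642, 0.065]
orientation: [-3.123, 0.299, 0.017]
force: [-0.6, -0.3, -1.9]
gripper_width: 0.0404
```

```bash
python3 -c "
from h import *
s=st()
t=pan2w(.010,-.235); print(t)
plan([*t,.064],.117,8)"
```

```text
{'time': 5.2, 'joints': [0.011, 0.1613, 1.6248, 0.0053, 1.3657, 1.7719], 'eef_pos': [0.5348, 0.0642, 0.065], 'orientation': [-3.1231, 0.2994, 0.0169], 'force': [-0.5805, -0.306, -1.9164], 'gripper_width': 0.0404}
[[0.982, -0.19, -0.01], [-0.19, -0.982, 0.005], [-0.011, -0.003, -1.0]]
[0.53306395 0.11027396]
pos [0.5348 0.0642 0.065 ] yaw -0.191 d [-1.8 46.1 -1. ] dyaw 0.308
[[-1.3, -6, 0.2], [-1.1, -6, 0.2], [-0.9, -6, 0.2], [-0.7, -6, 0.1], [-0.4, -6, 0.1], [-0.2, -6, 0.1], [0.0, -6, 0.1], [0.2, -6, 0.1]]
[np.float64(-0.039), np.float64(-0.039), np.float64(-0.039), np.float64(-0.039), np.float64(-0.039), np.float64(-0.039), np.float64(-0.039), np.float64(-0.039)]
```

Emit:
apply_moves --gripper '[1,1,1,1,1,1,1,1,1,1]' --pt "-1.3 -6 0" --pt "-1.1 -6 0" --pt "-0.9 -6 0" --pt "-0.7 -6 0" --pt "-0.4 -6 0" --pt "-0.2 -6 0" --pt "0 -4 0" --pt "0.2 -3 0" --pt "0 0 5" --pt "0 0 3" --turn '[-0.039,-0.039,-0.039,-0.039,-0.039,-0.039,-0.039,-0.039,0,0]'

```text
time: 6.45
eef_pos: [0.5326, 0.1111, 0.0565]
orientation: [-3.127, -0.226, 0.016]
force: [-0.1, 0.4, -2.7]
gripper_width: 0.0401
```

```bash
python3 -c "
from h import *
snap('wrist','w2'); snap('scene','s2')
s=st()
print(w2pan(s['eef_pos']))
t=pan2w(.010,-.10)
plan([*t,.0555],.117,10)
crop('s2',200,180,450,370,3,'c3')"
```

```text
{'time': 6.55, 'joints': [0.0976, 0.1806, 1.6208, 0.0064, 1.3509, 1.5231], 'eef_pos': [0.5324, 0.1111, 0.0564], 'orientation': [-3.1275, -0.2254, 0.0172], 'force': [-0.2357, 0.2239, -2.373], 'gripper_width': 0.04}
[[0.99, 0.143, -0.011], [0.143, -0.99, 0.005], [-0.01, -0.007, -1.0]]
[ 0.00943131 -0.23414132]
pos [0.5324 0.1111 0.0564] yaw 0.144 d [-15.1 133.3  -0.9] dyaw -0.027
[[0.4, -13, 0.2], [0.4, -13, 0.2], [0.3, -13, 0.2], [0.3, -13, 0.2], [0.3, -13, 0.2], [0.2, -13, 0.2], [0.2, -13, 0.2], [0.2, -13, 0.2], [0.1, -13, 0.2], [0.1, -13, 0.2]]
[np.float64(0.003), np.float64(0.003), np.float64(0.003), np.float64(0.003), np.float64(0.003), np.float64(0.003), np.float64(0.003), np.float64(0.003), np.float64(0.003), np.float64(0.003)]
```

View pics/w2.png

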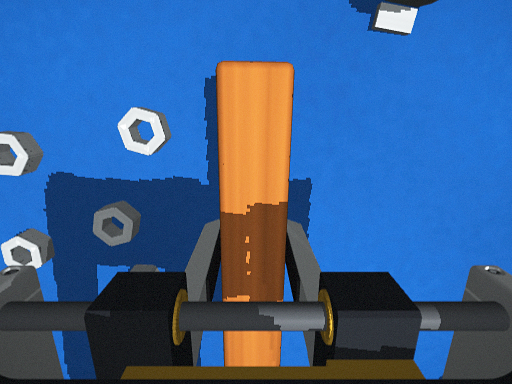

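View pics/c3.png

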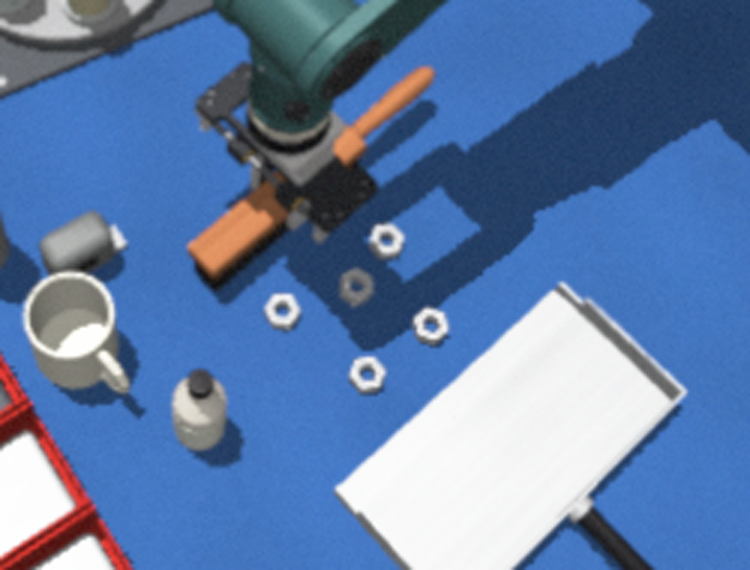

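The brush is held level, parallel to the mouth, and covers all five nuts lengthwise (nut1 is below its far end in the wrist view). I'll sweep slowly.

Emit:
apply_moves --gripper '[1,1,1,1,1,1,1,1,1,1]' --pt "0.4 -8 0.2" --pt "0.4 -12 0.2" --pt "0.3 -13 0" --pt "0.3 -13 0" --pt "0.3 -13 0" --pt "0.2 -13 0" --pt "0.2 -13 0" --pt "0.2 -13 0" --pt "0.1 -13 0" --pt "0.1 -13 0" --turn '[0.003,0.003,0.003,0.003,0.003,0.003,0.003,0.003,0.003,0.003]'

```text
time: 7.8
eef_pos: [0.5181, 0.2423, 0.0567]
orientation: [-3.132, -0.175, 0.017]
force: [0.8, -0.8, -2.9]
gripper_width: 0.0401
```

```bash
python3 -c "
from h import *
snap('top','t3'); snap('scene','s3')
s=st()
print(w2pan(s['eef_pos']))
t=pan2w(.010,.035)
plan([*t,.061],.117,10)
crop('s3',250,180,450,370,3,'c4');crop('t3',50,150,230,280,4.4,'c5')"
```

```text
{'time': 7.9, 'joints': [0.335, 0.2379, 1.5511, 0.0089, 1.3613, 1.7908], 'eef_pos': [0.5179, 0.2433, 0.0568], 'orientation': [-3.1306, -0.1773, 0.0169], 'force': [0.4342, -0.726, -2.8391], 'gripper_width': 0.0401}
[[0.994, 0.113, -0.011], [0.113, -0.994, 0.005], [-0.01, -0.007, -1.0]]
[ 0.01049662 -0.10115745]
pos [0.5179 0.2433 0.0568] yaw 0.113 d [-16.4 135.2   4.2] dyaw 0.004
[[-0.1, -14, -0.3], [-0.1, -14, -0.3], [-0.1, -14, -0.3], [-0.1, -14, -0.3], [-0.1, -14, -0.3], [-0.1, -14, -0.3], [-0.1, -14, -0.3], [-0.1, -14, -0.3], [-0.1, -14, -0.3], [-0.1, -14, -0.3]]
[np.float64(-0.0), np.float64(-0.0), np.float64(-0.0), np.float64(-0.0), np.float64(-0.0), np.float64(-0.0), np.float64(-0.0), np.float64(-0.0), np.float64(-0.0), np.float64(-0.0)]
```

View pics/c4.png

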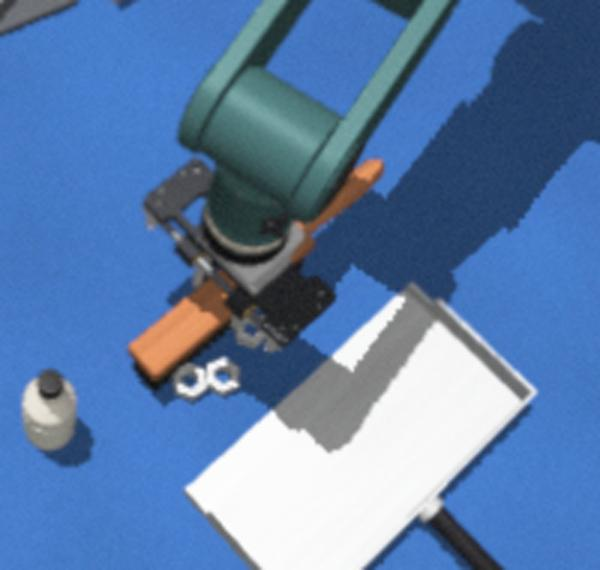

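View pics/c5.png

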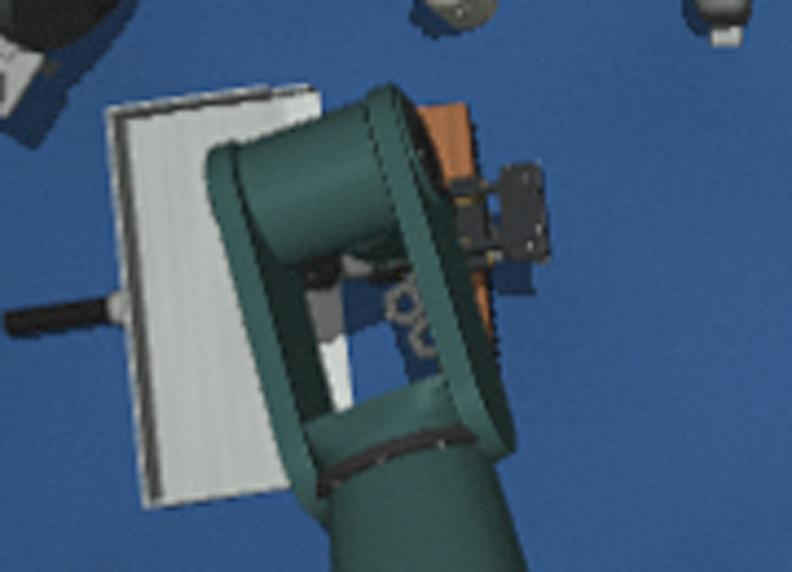

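The two outer nuts are ahead of the brush at (190,380) and (222,375) in the scene crop, and the others sit in front of it under the gripper. I'll carry on, lifting 4–5 mm before the ramp.

Emit:
apply_moves --gripper '[1,1,1,1,1,1,1,1,1,1]' --pt "-0.1 -10 -1" --pt "-0.1 -13 -1" --pt "-0.1 -14 -1" --pt "-0.1 -14 -1" --pt "-0.1 -14 -0.5" --pt "-0.1 -14 0" --pt "-0.1 -14 0" --pt "-0.1 -14 0" --pt "-0.1 -12 0" --pt "-0.1 -10 0" --turn '[0,0,0,0,0,0,0,0,0,0]'

```text
time: 9.15
eef_pos: [0.5014, 0.3786, 0.0619]
orientation: [-3.133, -0.176, 0.018]
force: [-0.4, -2.0, -1.9]
gripper_width: 0.0401
```

```bash
python3 -c "
from h import *
snap('top','t4'); snap('scene','s4'); snap('wrist','w4')
s=st()
print(w2pan(s['eef_pos']))
t=pan2w(.010,.045)
plan([*t,.061],.117,5)
crop('s4',250,180,450,370,3,'c4');crop('t4',50,150,230,280,4.4,'c5')"
```

```text
{'time': 9.3, 'joints': [0.552, 0.3495, 1.3977, 0.0095, 1.4024, 2.0084], 'eef_pos': [0.5014, 0.3788, 0.062], 'orientation': [-3.1321, -0.1767, 0.018], 'force': [0.3905, 0.482, -2.6119], 'gripper_width': 0.0402}
[[0.994, 0.112, -0.012], [0.112, -0.994, 0.004], [-0.011, -0.005, -1.0]]
[0.00986016 0.03538947]
pos [0.5014 0.3788 0.062 ] yaw 0.113 d [-1.   9.6 -1. ] dyaw 0.004
[[0.0, -1.9, 0.2], [0.0, -1.9, 0.2], [0.0, -1.9, 0.2], [0.0, -1.9, 0.2], [0.0, -1.9, 0.2]]
[np.float64(-0.001), np.float64(-0.001), np.float64(-0.001), np.float64(-0.001), np.float64(-0.001)]
```

View pics/c4.png

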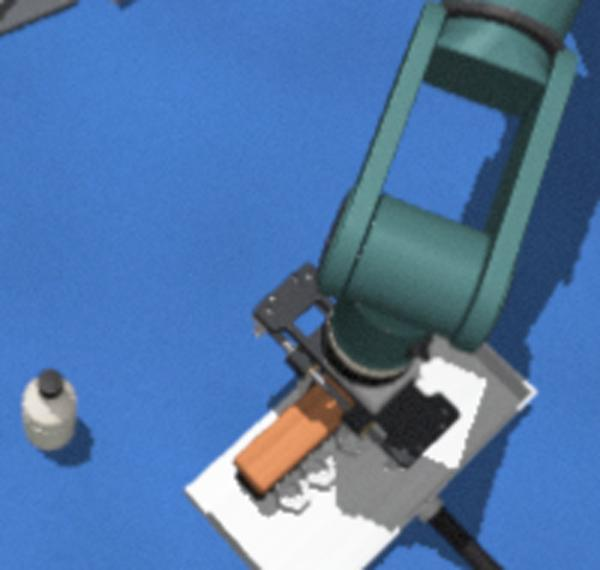

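View pics/w4.png

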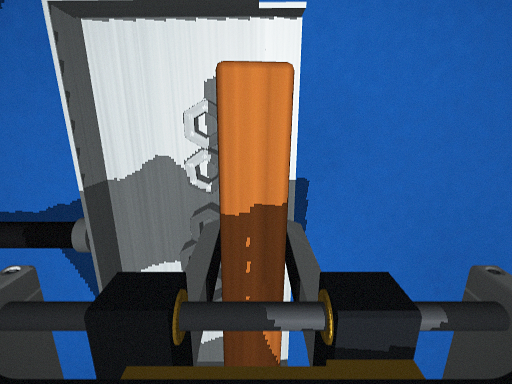

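View pics/c5.png

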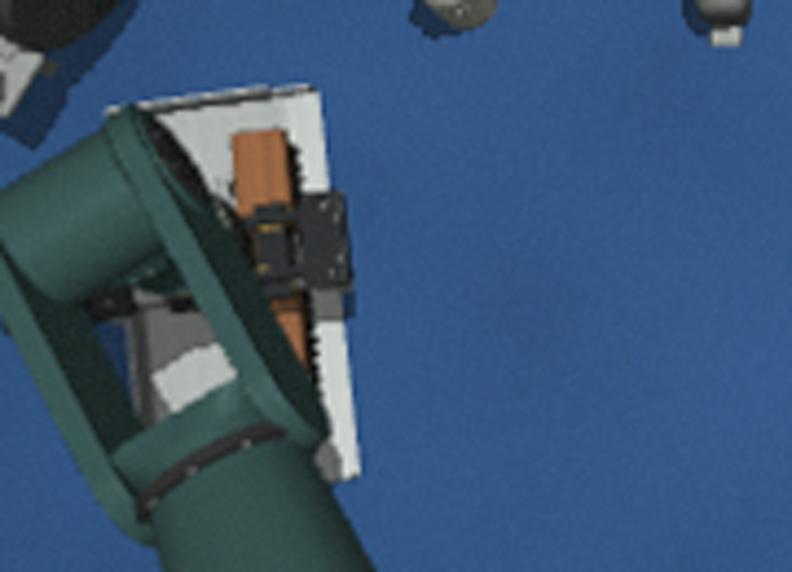

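All the nuts seem to be pushed in. The wrist view shows four of them at (200,122), (203,170), (205,220) and around (190,250), and no nuts are left on the bench. I'll lift the brush and take it back to where it stood.

Emit:
apply_moves --gripper '[1,1,1,1,1,1,1,1,1,1]' --pt "0 0 -5" --pt "0 0 -12" --pt "0 0 -18" --pt "0 0 -18" --pt "0 0 -10" --pt "0 20 0" --pt "0 35 0" --pt "0 40 0" --pt "0 40 0" --pt "0 40 0" --turn '[0,0,0,0,0,0,0,0,0,0]'

```text
time: 10.55
eef_pos: [0.5218, 0.1965, 0.1292]
orientation: [-3.132, -0.179, 0.015]
force: [-0.5, 0.3, -1.7]
gripper_width: 0.0402
```

```bash
python3 -c "
from h import *
snap('top','t5'); snap('scene','s5')
s=st()
print(w2pan(s['eef_pos']))
plan([.535,.064,.10],-.15,7)
crop('s5',280,250,450,384,4,'c4');crop('t5',50,150,230,280,4.4,'c5')"
```

```text
{'time': 10.65, 'joints': [0.2517, 0.151, 1.503, 0.004, 1.4975, 1.7127], 'eef_pos': [0.5222, 0.194, 0.129], 'orientation': [-3.1349, -0.1717, 0.0165], 'force': [-0.1685, 1.3876, -2.2958], 'gripper_width': 0.0405}
[[0.994, 0.109, -0.011], [0.109, -0.994, 0.001], [-0.01, -0.003, -1.0]]
[ 0.00894584 -0.1505312 ]
pos [0.5222 0.194  0.129 ] yaw 0.109 d [  12.8 -130.   -29. ] dyaw -0.259
[[-0.2, 19, 4], [0.5, 19, 4], [1.2, 19, 4], [1.9, 19, 4], [2.6, 19, 4], [3, 18, 4], [4, 18, 4]]
[np.float64(0.037), np.float64(0.037), np.float64(0.037), np.float64(0.037), np.float64(0.037), np.float64(0.037), np.float64(0.037)]
```

View pics/c4.png

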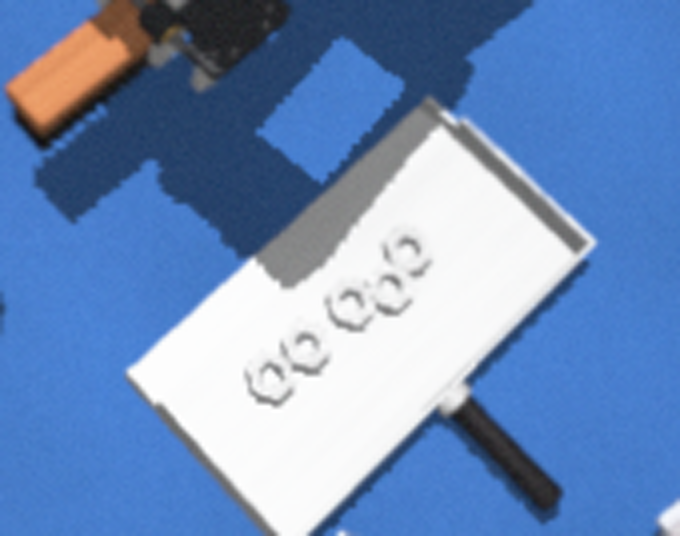

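View pics/c5.png

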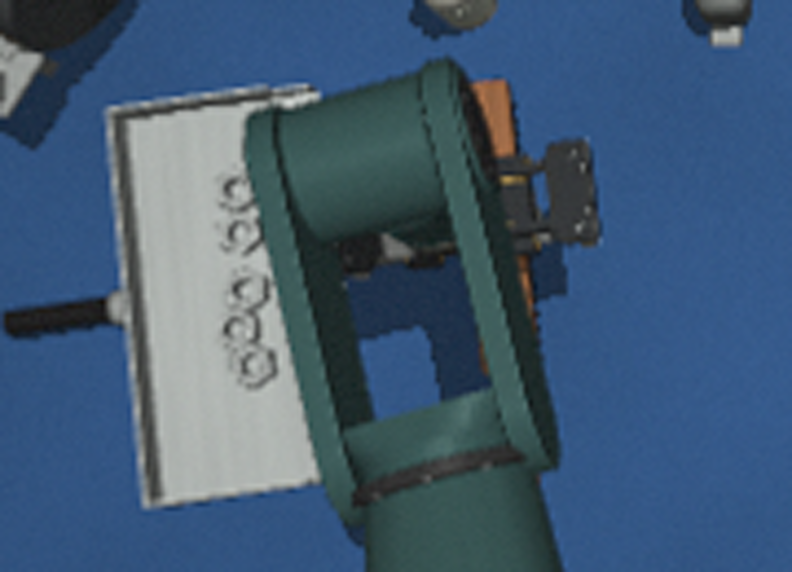

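All five nuts lie flat inside the pan, in a band about mid-depth and well behind the lip. Next I'll return the brush.

Emit:
apply_moves --gripper '[1,1,1,1,1,1,1,1,1,1]' --pt "-0.2 18 4" --pt "0.5 18 4" --pt "1.2 19 4" --pt "1.9 19 4" --pt "2.6 19 4" --pt "3 18 4" --pt "4 14 4" --pt "0 0 6" --pt "0 0 8" --pt "0 0 6" --turn '[0.042,0.042,0.042,0.042,0.042,0.042,0.042,0,0,0]'

```text
time: 11.9
eef_pos: [0.5313, 0.0603, 0.0766]
orientation: [-3.124, 0.319, 0.02]
force: [0.0, 0.0, -2.7]
gripper_width: 0.0403
```

```bash
python3 -c "
from h import *
s=st()
plan([.535,.066,.056],-.19,4)"
```

```text
{'time': 11.9, 'joints': [0.005, 0.1441, 1.6197, 0.0031, 1.3904, 1.7786], 'eef_pos': [0.5313, 0.0603, 0.0766], 'orientation': [-3.1237, 0.3187, 0.0202], 'force': [0.0306, 0.0051, -2.665], 'gripper_width': 0.0403}
[[0.979, -0.202, -0.013], [-0.202, -0.979, 0.003], [-0.013, -0.0, -1.0]]
pos [0.5313 0.0603 0.0766] yaw -0.203 d [  3.7   5.7 -20.6] dyaw 0.013
[[0.7, -1.6, 5], [0.7, -1.6, 5], [0.7, -1.6, 5], [0.7, -1.6, 5]]
[np.float64(-0.003), np.float64(-0.003), np.float64(-0.003), np.float64(-0.003)]
```

Emit:
apply_moves --gripper '[1,1,1,1,1,1,1,1,1,-0.3]' --pt "0.7 -1.6 4" --pt "0.7 -1.6 5" --pt "0.7 -1.6 5" --pt "0.7 -1 4" --pt "0 0 2" --pt "0 0 1.5" --pt "0 0 1" --pt "0 0 0.5" --pt "0 0 0" --pt "0 0 0" --turn '[-0.003,-0.003,-0.003,-0.003,0,0,0,0,0,0]'

```text
time: 13.15
eef_pos: [0.5357, 0.0674, 0.0549]
orientation: [-3.125, 0.295, 0.017]
force: [-0.5, -0.6, 0.1]
gripper_width: 0.047
```

```bash
python3 -c "
from h import *
s=st()"
```

```text
{'time': 13.15, 'joints': [0.0179, 0.1737, 1.6321, 0.0039, 1.3463, 1.776], 'eef_pos': [0.5357, 0.0674, 0.0549], 'orientation': [-3.1251, 0.2949, 0.0171], 'force': [-0.4512, -0.6216, 0.0788], 'gripper_width': 0.047}
[[0.982, -0.187, -0.011], [-0.187, -0.982, 0.004], [-0.011, -0.002, -1.0]]
```

Released close to the bench. I'll open fully, then lift.

Emit:
apply_moves --gripper '[-1,-1,-1,-1,-1,-1,-1,-1,-1,-1]' --pt "0 0 0" --pt "0 0 0" --pt "0 0 0" --pt "0 0 0" --pt "0 0 0" --pt "0 0 -8" --pt "0 0 -20" --pt "0 0 -35" --pt "0 0 -40" --pt "0 0 -40" --turn '[0,0,0,0,0,0,0,0,0,0]'

```text
time: 14.4
eef_pos: [0.5357, 0.0667, 0.1994]
orientation: [-3.126, 0.295, 0.027]
force: [-0.1, 0.5, -0.1]
gripper_width: 0.0942
```

```bash
python3 -c "
from h import *
s=st()
plan([.545,-.288,.225],1.375,12)"
```

```text
{'time': 14.4, 'joints': [0.0166, 0.0843, 1.4352, 0.0036, 1.6387, 1.776], 'eef_pos': [0.5357, 0.0667, 0.1994], 'orientation': [-3.1258, 0.2953, 0.0267], 'force': [-0.0658, 0.5456, -0.1281], 'gripper_width': 0.0942}
[[0.982, -0.187, -0.017], [-0.187, -0.982, 0.003], [-0.017, -0.0, -1.0]]
pos [0.5357 0.0667 0.1994] yaw -0.188 d [   9.3 -354.7   25.6] dyaw 1.563
[[6, 29, -2.2], [2.5, 29, -2.2], [-1.4, 30, -2.1], [-5, 29, -2.0], [-9, 28, -2.0], [-13, 27, -1.9], [-16, 25, -1.9], [-19, 23, -1.8], [-22, 20, -1.8], [-24, 17, -1.7], [-26, 14, -1.7], [-28, 10, -1.7]]
[np.float64(-0.13), np.float64(-0.13), np.float64(-0.13), np.float64(-0.13), np.float64(-0.13), np.float64(-0.13), np.float64(-0.13), np.float64(-0.13), np.float64(-0.13), np.float64(-0.13), np.float64(-0.13), np.float64(-0.13)]
```

Emit:
apply_moves --gripper '[-1,-1,-1,-1,-1,-1,-1,-1,-1,-1]' --pt "6 29 -6" --pt "2.5 29 -5" --pt "-1.4 30 -5" --pt "-5 29 -2" --pt "-9 28 -2" --pt "-13 27 -2" --pt "-16 25 -2" --pt "-19 23 -2" --pt "-22 20 -2" --pt "-24 17 -2" --turn '[-0.13,-0.13,-0.13,-0.13,-0.13,-0.13,-0.13,-0.13,-0.13,-0.13]'

```text
time: 15.65
eef_pos: [0.5524, -0.2364, 0.2436]
orientation: [2.626, 1.721, 0.006]
force: [-0.5, -0.2, 0.3]
gripper_width: 0.0941
```

```bash
python3 -c "
from h import *
s=st()
plan([.545,-.288,.215],1.375,4)"
```

```text
{'time': 15.65, 'joints': [-0.5, 0.1967, 1.2218, 0.0025, 1.7198, -0.0891], 'eef_pos': [0.5524, -0.2364, 0.2436], 'orientation': [2.6261, 1.721, 0.0059], 'force': [-0.4869, -0.1682, 0.3385], 'gripper_width': 0.0941}
[[0.399, 0.917, 0.004], [0.917, -0.399, 0.001], [0.002, 0.004, -1.0]]
pos [ 0.5524 -0.2364  0.2436] yaw 1.16 d [ -7.4 -51.6 -28.6] dyaw 0.215
[[-13, 3, 7], [-13, 2.7, 7], [-13, 2.1, 7], [-13, 1.4, 7]]
[np.float64(-0.054), np.float64(-0.054), np.float64(-0.054), np.float64(-0.054)]
```

Emit:
apply_moves --gripper '[-1,-1,-1,-1,-1,-1,-1,-1,-1,-1]' --pt "-10 3 6" --pt "-13 2.7 6" --pt "-13 2.1 6" --pt "-10 1.4 6" --pt "0 0 0" --pt "0 0 0" --pt "0 0 0" --pt "0 0 0" --pt "0 0 0" --pt "0 0 0" --turn '[-0.05,-0.05,-0.05,-0.05,0,0,0,0,0,0]'

```text
time: 16.9
eef_pos: [0.5466, -0.286, 0.2242]
orientation: [2.433, 1.975, 0.009]
force: [0.5, 0.4, 0.4]
gripper_width: 0.0936
```

```bash
python3 -c "
from h import *
snap('scene','s6'); snap('wrist','w6'); snap('top','t6')
s=st()
plan([.545,-.288,.156],None,5)
print(proj(load('w6'),[[.545,-.288,.166],[.4537,-.2745,.112]]),proj(load('s6'),[[.545,-.288,.166]]))"
```

```text
{'time': 17.05, 'joints': [-0.5757, 0.2312, 1.2192, 0.0031, 1.6818, -0.368], 'eef_pos': [0.5466, -0.2861, 0.2241], 'orientation': [2.4332, 1.9746, 0.0092], 'force': [-0.5019, 0.6815, 0.0885], 'gripper_width': 0.0937}
[[0.206, 0.979, 0.01], [0.979, -0.206, -0.003], [-0.0, 0.01, -1.0]]
pos [ 0.5466 -0.2861  0.2241] yaw 1.363 d [ -1.6  -1.9 -68.1] dyaw 0.0
[[-0.4, -0.4, 14], [-0.4, -0.4, 14], [-0.4, -0.4, 14], [-0.4, -0.4, 14], [-0.4, -0.4, 14]]
[np.float64(-0.0), np.float64(-0.0), np.float64(-0.0), np.float64(-0.0), np.float64(-0.0)]
[[251.13998129 215.95088031]
 [159.99644109 201.48525445]] [[216.96485021 134.65223379]]
```

View pics/w6.png

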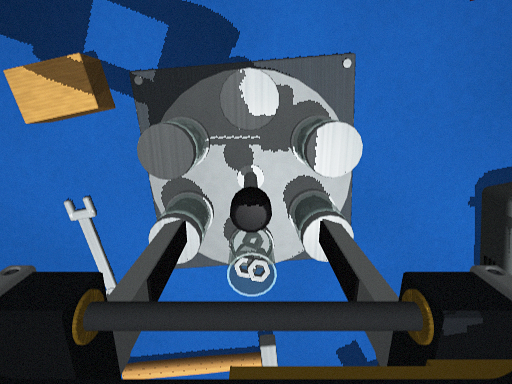

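View pics/s6.png

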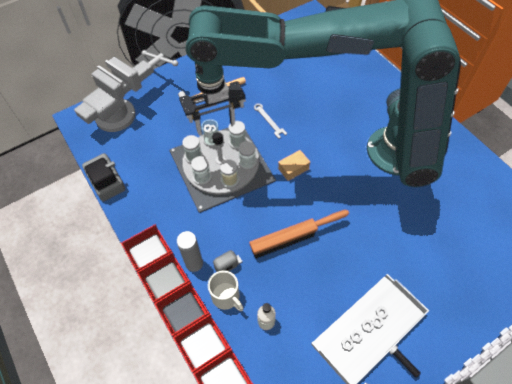

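View pics/t6.png

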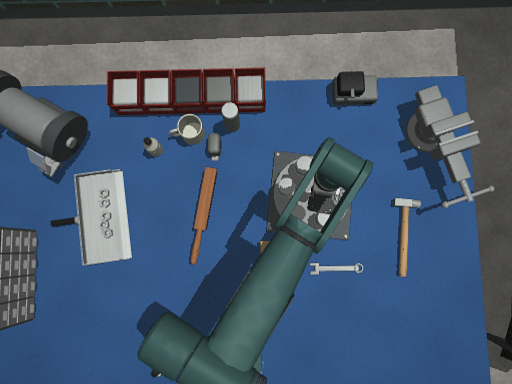

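The nuts are in the pan and the brush is back at its place. The knob sits centred between the jaws at (251,210), where the prediction put it. I'll descend.

Emit:
apply_moves --gripper '[-1,-1,-1,-1,-1,-1,-1,0.2,0.2,0.2]' --pt "-0.4 -0.4 10" --pt "-0.4 -0.4 14" --pt "-0.4 -0.4 15" --pt "-0.4 -0.4 14" --pt "0 0 9" --pt "0 0 4" --pt "0 0 0" --pt "0 0 0" --pt "0 0 0" --pt "0 0 0" --turn '[0,0,0,0,0,0,0,0,0,0]'

```text
time: 18.3
eef_pos: [0.545, -0.2875, 0.1529]
orientation: [2.434, 1.975, 0.009]
force: [0.2, -0.6, 0.2]
gripper_width: 0.0675
```

```bash
python3 -c "
from h import *
s=st()
plan([.545,-.288,.156],None,2)"
```

```text
{'time': 18.3, 'joints': [-0.5791, 0.2535, 1.3334, 0.0031, 1.546, -0.3716], 'eef_pos': [0.545, -0.2875, 0.1529], 'orientation': [2.4339, 1.9748, 0.0088], 'force': [0.1618, -0.5624, 0.2354], 'gripper_width': 0.0675}
[[0.206, 0.979, 0.009], [0.979, -0.206, -0.002], [-0.0, 0.009, -1.0]]
pos [ 0.545  -0.2875  0.1529] yaw 1.363 d [-0.  -0.5  3.1] dyaw 0.0
[[-0.2, 0.0, -1.6], [-0.2, 0.0, -1.6]]
[np.float64(-0.0), np.float64(-0.0)]
```

Emit:
apply_moves --gripper '[0.2,0.4,1,1,1,1,1,1,1,1]' --pt "0 0 -2" --pt "0 0 -1" --pt "0 0 0" --pt "0 0 0" --pt "0 0 0" --pt "0 0 0" --pt "0 0 0" --pt "0 0 0" --pt "0 0 0" --pt "0 0 0" --turn '[0,0,0,0,0,0,0,0,0,0]'

```text
time: 19.55
eef_pos: [0.5452, -0.2877, 0.1568]
orientation: [2.433, 1.974, 0.009]
force: [0.1, -0.1, 0.3]
gripper_width: 0.0354
```

```bash
python3 -c "
from h import *
s=st()
plan([.545,-.288,.156],None,2)"
```

```text
{'time': 19.55, 'joints': [-0.5791, 0.2514, 1.3282, 0.0031, 1.5523, -0.3715], 'eef_pos': [0.5452, -0.2877, 0.1568], 'orientation': [2.4333, 1.9741, 0.0092], 'force': [0.0886, -0.128, 0.305], 'gripper_width': 0.0354}
[[0.206, 0.978, 0.01], [0.979, -0.206, -0.003], [-0.001, 0.01, -1.0]]
pos [ 0.5452 -0.2877  0.1568] yaw 1.363 d [-0.2 -0.3 -0.8] dyaw 0.0
[[-0.2, -0.1, 0.4], [-0.2, -0.1, 0.4]]
[np.float64(-0.0), np.float64(-0.0)]
```

Gripped at 35.4 mm with almost no side force. I'll turn gently, at about 0.4 rad/s.

Emit:
apply_moves --gripper '[1,1,1,1,1,1,1,1,1,1]' --pt "0 0 0" --pt "0 0 0" --pt "0 0 0" --pt "0 0 0" --pt "0 0 0" --pt "0 0 0" --pt "0 0 0" --pt "0 0 0" --pt "0 0 0" --pt "0 0 0" --turn '[0.02,0.035,0.05,0.05,0.05,0.05,0.05,0.05,0.05,0.05]'

```text
time: 20.8
eef_pos: [0.545, -0.2876, 0.1567]
orientation: [2.836, 1.337, 0.011]
force: [0.5, 0.2, 0.3]
gripper_width: 0.035
```

```bash
python3 -c "
from h import *
s=st(); plan([.545,-.288,.156],None,2)"
```

```text
{'time': 20.8, 'joints': [-0.579, 0.2513, 1.3284, 0.0029, 1.5526, 0.1103], 'eef_pos': [0.545, -0.2876, 0.1567], 'orientation': [2.8357, 1.3374, 0.0114], 'force': [0.49, 0.217, 0.315], 'gripper_width': 0.035}
[[0.636, 0.772, 0.009], [0.772, -0.636, -0.003], [0.004, 0.009, -1.0]]
pos [ 0.545  -0.2876  0.1567] yaw 0.881 d [-0.  -0.4 -0.7] dyaw 0.0
[[-0.2, 0.1, 0.3], [-0.2, 0.1, 0.3]]
[np.float64(-0.0), np.float64(-0.0)]
```

Emit:
apply_moves --gripper '[1,1,1,1,1,1,1,1,1,1]' --pt "0 0 0" --pt "0 0 0" --pt "0 0 0" --pt "0 0 0" --pt "0 0 0" --pt "0 0 0" --pt "0 0 0" --pt "0 0 0" --pt "0 0 0" --pt "0 0 0" --turn '[0.05,0.05,0.05,0.05,0.05,0.05,0.05,0.05,0.05,0.05]'

```text
time: 22.05
eef_pos: [0.5449, -0.2874, 0.1567]
orientation: [3.088, 0.55, 0.013]
force: [0.5, -0.1, 0.3]
gripper_width: 0.0347
```

```bash
python3 -c "
from h import *
s=st(); plan([.545,-.288,.156],None,2); snap('wrist','w7'); snap('scene','s7')"
```

```text
{'time': 22.05, 'joints': [-0.5785, 0.2508, 1.329, 0.0021, 1.5522, 0.64], 'eef_pos': [0.5449, -0.2874, 0.1567], 'orientation': [3.088, 0.5497, 0.0132], 'force': [0.5251, -0.1211, 0.3334], 'gripper_width': 0.0347}
[[0.939, 0.345, 0.009], [0.345, -0.939, -0.004], [0.007, 0.006, -1.0]]
pos [ 0.5449 -0.2874  0.1567] yaw 0.352 d [ 0.1 -0.6 -0.7] dyaw 0.0
[[-0.1, 0.3, 0.4], [-0.1, 0.3, 0.4]]
[np.float64(-0.0), np.float64(-0.0)]
```

View pics/w7.png

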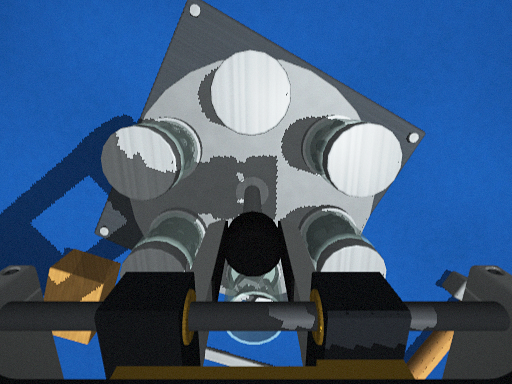

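The carousel turns with the hand: the open jar stays at the bottom middle, and the opposite lid is at (250,92). I'll measure the jar angle from the lids.

```bash
python3 -c "
from h import *
f=load('w7'); C=np.array([.545,-.288])
for u,v,o in ((250.5,92.5,0),(138,162,-1),(364,160,1)):
    p=at(f,u,v,.119)[:2]-C; print(np.linalg.norm(p),np.arctan2(p[1],p[0]))
for u,v in ((194,10),(413,138),(104,231)): print(at(f,u,v,.01))
f=load('w6')
for u,v in ((249,98),(169,149),(332,149)):
    p=at(f,u,v,.119)[:2]-C; print(np.linalg.norm(p),np.arctan2(p[1],p[0]))
"
```

```text
0.09272920218770085 0.37332523697744774
0.09350669330898122 1.4023365723126238
0.0915161956202194 -0.6696528937302791
[ 0.68869311 -0.17582856  0.01      ]
[ 0.65447568 -0.43300271  0.01      ]
[ 0.43248166 -0.14272483  0.01      ]
0.0939063071718057 1.3794323875439105
0.0905775940315515 2.3680271711595564
0.09045958459624447 0.35695900861741403
```

Emit:
apply_moves --gripper '[1,1,1,1,1,1,1,1,1,1]' --pt "0 0 0" --pt "0 0 0" --pt "0 0 0" --pt "0 0 0" --pt "0 0 0" --pt "0 0 0" --pt "0 0 0" --pt "0 0 0" --pt "0 0 0" --pt "0 0 0" --turn '[0.05,0.05,0.05,0.05,0.05,0.05,0.05,0.04,0.03,0.01]'

```text
time: 23.4
eef_pos: [0.5449, -0.2873, 0.1567]
orientation: [3.134, -0.135, 0.014]
force: [0.8, 0.9, 0.5]
gripper_width: 0.0349
```

Emit:
apply_moves --gripper '[1,1,1,1,1,1,1,1,1,1]' --pt "0 0 0" --pt "0 0 0" --pt "0 0 0" --pt "0 0 0" --pt "0 0 0" --pt "0 0 0" --pt "0 0 0" --pt "0 0 0" --pt "0 0 0" --pt "0 0 0" --turn '[0.0,0,0,0,0,0,0,0,0,0]'

```text
time: 24.65
eef_pos: [0.5449, -0.2873, 0.1568]
orientation: [3.134, -0.134, 0.014]
force: [0.0, 1.0, -0.3]
gripper_width: 0.0347
```

```bash
python3 -c "
from h import *
s=st(); plan([.545,-.288,.156],None,2); snap('wrist','w8'); snap('scene','s8'); snap('top','t8')
crop('s8',150,80,300,220,4.5,'c8');crop('t8',255,140,365,245,5.6,'c9')"
```

```text
{'time': 24.65, 'joints': [-0.5774, 0.2504, 1.3294, 0.0004, 1.5518, 1.079], 'eef_pos': [0.5449, -0.2873, 0.1568], 'orientation': [3.1339, -0.1343, 0.0137], 'force': [0.025, 0.9866, -0.3449], 'gripper_width': 0.0347}
[[0.996, -0.086, 0.009], [-0.085, -0.996, -0.005], [0.009, 0.004, -1.0]]
pos [ 0.5449 -0.2873  0.1568] yaw -0.086 d [ 0.1 -0.7 -0.8] dyaw 0.0
[[0.1, 0.3, 0.4], [0.1, 0.3, 0.4]]
[np.float64(-0.0), np.float64(-0.0)]
```

View pics/w8.png

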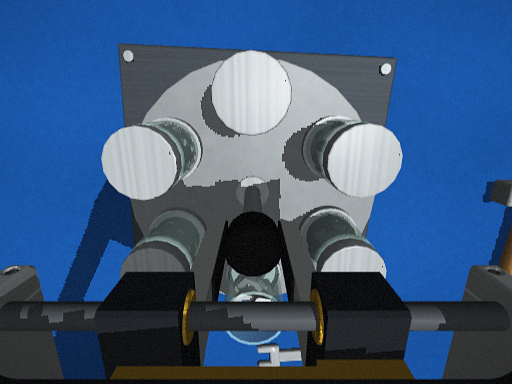

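View pics/c8.png

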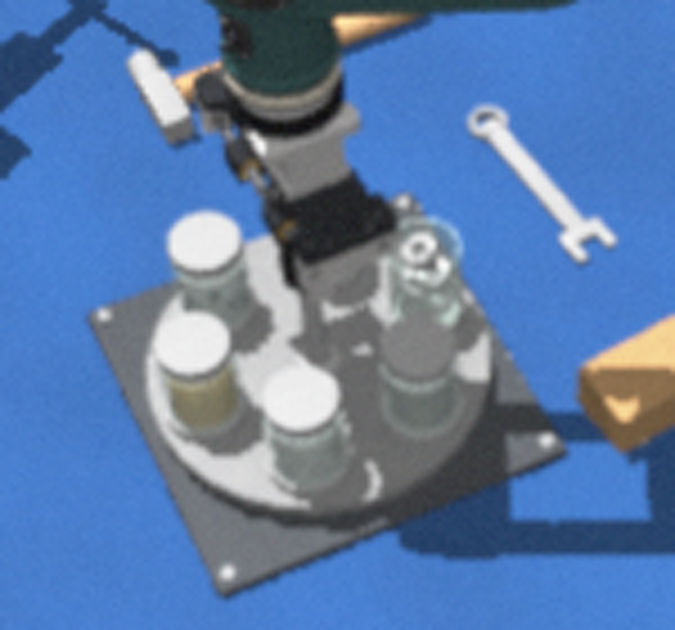

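View pics/c9.png

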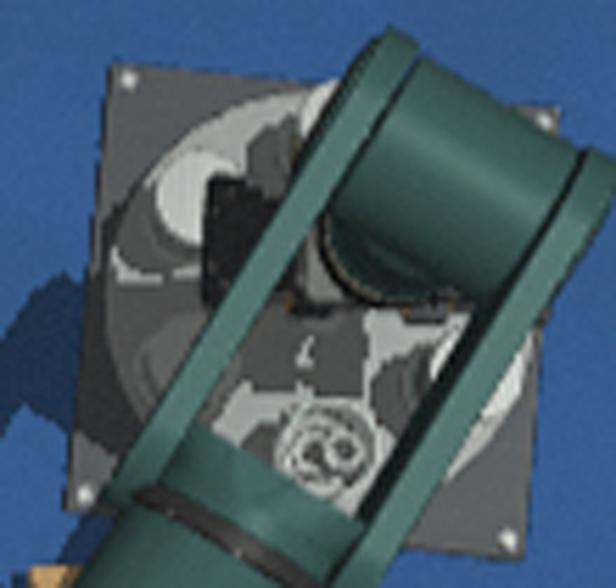

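```bash
cat > fit.py <<'E'
from h import *
import sys
def lids(fn,C,cs):
    f=load(fn); im=cv2.cvtColor(cv2.imread(f'pics/{fn}.png'),cv2.COLOR_BGR2GRAY)
    for u,v in cs:
        m=np.zeros_like(im); msk=(im>150).astype(np.uint8)
        n,l,stt,cen=cv2.connectedComponentsWithStats(msk); k=l[int(v),int(u)]
        c=max(cv2.findContours((l==k).astype(np.uint8),0,2)[0],key=len); h=cv2.convexHull(c)
        W=np.array([at(f,x,y,.119)[:2] for x,y in h[:,0].astype(float)])
        A=np.c_[2*W,np.ones(len(W))]; s=np.linalg.lstsq(A,(W**2).sum(1),rcond=None)[0]
        r=np.sqrt(s[2]+s[0]**2+s[1]**2); p=s[:2]-C
        print(fn,'area',stt[k,4],'r',round(r,4),'ctr',np.round(s[:2],4),'dist',round(np.linalg.norm(p),4),'ang',round(np.arctan2(p[1],p[0]),4))
        p=at(f,u,v,.119)[:2]-C; print('  eye',round(np.linalg.norm(p),4),round(np.arctan2(p[1],p[0]),4))
C=np.array([.545,-.2878])
lids('w8',C,[(251.5,93),(138.5,162),(364.5,160)])
f=load('w8'); a=at(f,127.5,56,.011);b=at(f,385.5,69,.011); d=(b-a); print('bolts',a,b,'front=',np.arctan2(d[1],d[0])-np.pi/2+2*np.pi)
f=load('t8'); q=lambda u,v:(255+(u+.5)/5.6-.5,140+(v+.5)/5.6-.5)
p=at(f,*q(328,453),.112)[:2]; print('open top',p,np.arctan2(*(p-C)[::-1]))
B=[at(f,*q(*x),.011)[:2] for x in ((128,80),(545,122),(508,540),(85,495))]; print('bolt ctr',np.mean(B,0))
B=np.array(B); e=B[2]-B[1]+B[3]-B[0]; e2=B[3]-B[2]+B[0]-B[1]; print(np.arctan2(e[1],e[0]),np.arctan2(e2[1],e2[0])+np.pi/2)
f=load('s8'); q=lambda u,v:(150+(u+.5)/4.5-.5,80+(v+.5)/4.5-.5)
for x in ((205,243),(193,345),(301,399),(419,347)):
    p=at(f,*q(*x),.119)[:2]-C; print('scene lid',round(np.linalg.norm(p),4),np.arctan2(p[1],p[0]))
E
python3 fit.py
```

```text
w8 area 22186 r 0.0791 ctr [ 0.5909 -0.3092] dist 0.0506 ang -0.4358
  eye 0.0921 -0.0745
w8 area 4294 r 0.0262 ctr [ 0.5966 -0.2114] dist 0.0922 ang 0.9772
  eye 0.0929 0.9647
w8 area 22186 r 0.0791 ctr [ 0.5909 -0.3092] dist 0.0506 ang -0.4358
  eye 0.0919 -1.1133
bolts [ 0.68830152 -0.17582882  0.011     ] [ 0.65453681 -0.43202315  0.011     ] front= 3.010554487420902
open top [ 0.4506954  -0.27929113] 3.051608795874948
bolt ctr [ 0.545897   -0.28916089]
3.0072205615505254 3.0131459748166503
scene lid 0.0887 -1.0876058626262233
scene lid 0.093 -0.032052967039641604
scene lid 0.0951 0.9788652158543114
scene lid 0.0949 1.9876859432070753
```

The open jar is at about π-0.073 and the front direction is at about 3.011, i.e. π-0.130. About 0.057 rad is left to turn.

Emit:
apply_moves --gripper '[1,1,1,1,1,1,1,1,1,1]' --pt "0 0 0" --pt "0 0 0" --pt "0 0 0" --pt "0 0 0" --pt "0 0 0" --pt "0 0 0" --pt "0 0 0" --pt "0 0 0" --pt "0 0 0" --pt "0 0 0" --turn '[0.015,0.02,0.015,0.01,0,0,0,0,0,0]'

```text
time: 26.05
eef_pos: [0.5449, -0.2873, 0.1567]
orientation: [3.128, -0.235, 0.014]
force: [0.1, 0.3, -0.1]
gripper_width: 0.0348
```

```bash
python3 -c "
from h import *
s=st(); plan([.545,-.288,.156],-.145,2); snap('wrist','w9'); snap('top','t9'); snap('scene','s9')
crop('t9',255,140,365,245,5.6,'c9')"
```

```text
{'time': 26.05, 'joints': [-0.5773, 0.2504, 1.3295, 0.0003, 1.5518, 1.1432], 'eef_pos': [0.5449, -0.2873, 0.1567], 'orientation': [3.1283, -0.2347, 0.0138], 'force': [0.0503, 0.2967, -0.0879], 'gripper_width': 0.0348}
[[0.989, -0.149, 0.008], [-0.149, -0.989, -0.005], [0.009, 0.004, -1.0]]
pos [ 0.5449 -0.2873  0.1567] yaw -0.15 d [ 0.1 -0.7 -0.7] dyaw 0.005
[[0.1, 0.4, 0.4], [0.1, 0.4, 0.4]]
[np.float64(-0.002), np.float64(-0.002)]
```

View pics/w9.png

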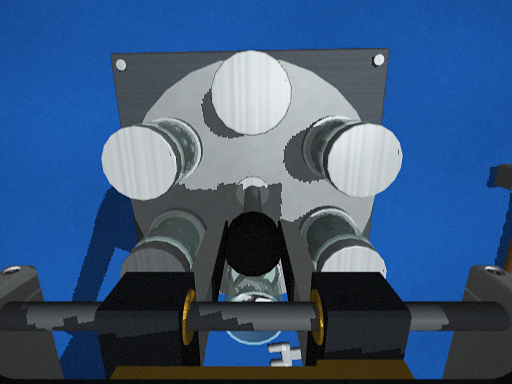

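View pics/c9.png

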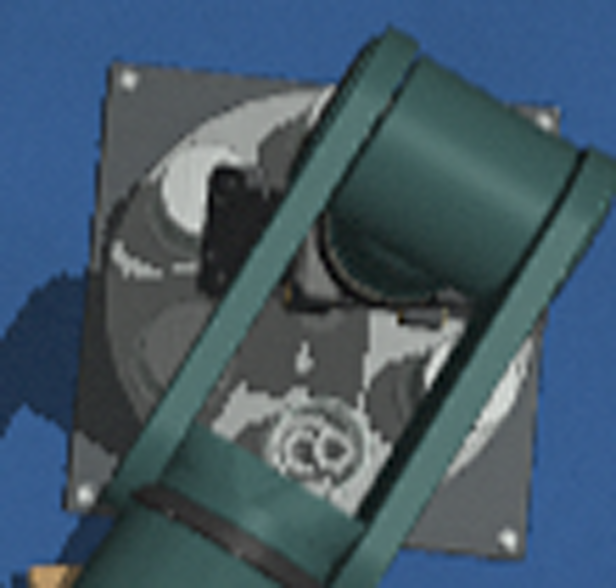

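View pics/s9.png

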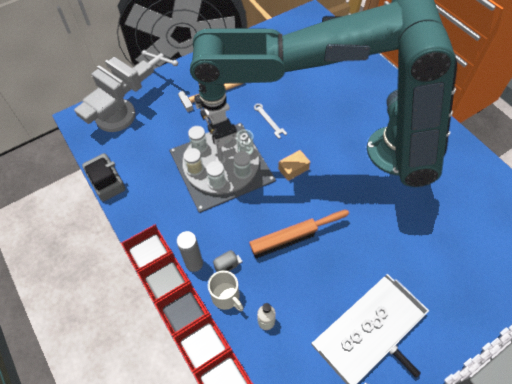

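```bash
python3 -c "
from h import *
C=np.array([.5452,-.2878]); f=load('w9')
for u,v in ((251.5,93),(138.5,162),(364.5,160)):
    p=at(f,u,v,.119)[:2]-C; print(np.linalg.norm(p),np.arctan2(p[1],p[0]))
a=at(f,120.5,64.5,.011);b=at(f,379,60.5,.011);d=b-a;print('front',np.arctan2(d[1],d[0])-np.pi/2+2*np.pi)
f=load('t9');p=at(f,255+318.5/5.6-.5,140+447.5/5.6-.5,.112)[:2];print(p,np.arctan2(*(p-C)[::-1]))
f0=load('top0')
print(np.arctan2(.0865,-.0199))
"
```

```text
0.09190407417495759 -0.13907067671920953
0.09276267964027476 0.9026434809200273
0.09177494104245074 -1.179598242527677
front 3.006805573343748
[ 0.45422396 -0.27377579] 2.9886438015095425
1.796919613391007
```

The open jar is at 3.003 rad and the front direction at 3.007–3.017 rad, so they agree within about 0.01 rad (roughly 1 mm at the jar). The scene view shows all five nuts in the pan, the brush on the bench, and everything else where it was. I'm handing in while holding the knob.

```bash
python3 -c "
from h import *
print(sign_off()); st()"
```

```text
the job is handed in; nothing more can be done
None
the job is handed in; nothing more can be done
```

The job is done and handed in at about 26 s of the 64 s allowed, with the gripper still holding the carousel by its knob.

- **Nuts:** I swept all five into the pan in one pass with the brush. The pictures afterwards show them lying flat, about mid-depth and well behind the lip. The fingertips stayed about 30 mm above the bench, above the 16 mm nuts.
- **Brush:** It is standing back at its original spot on the bench, clear of the pan.
- **Carousel:** I turned it gently by the knob, about 1.5 rad. From the lids, the open jar ends at 3.003 rad; the front direction reads 3.007–3.017 rad, so it is within about 0.01 rad (roughly 1 mm).
- **Hold:** The jaws close across the front direction, so the hand is clear of the open jar. The arm was still, with under 1 N at the wrist.

**Disagreement:** the jar's rim, partly hidden by the arm in the top view, read 2.989 rad. That is about 0.02 rad off the front; I trusted the three lid readings instead.

The last pictures show nothing else on the bench moved.

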